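# Clamp the cutting board to the click wrench's torque

## Robot

A 7-joint arm with a two-finger parallel gripper is mounted at the origin on the work surface. World frame = base frame: x ahead of the robot, y to its left, z up, the work surface at z = 0. Lengths are in m, angles in rad, forces in N, time in s.
With the tool pointing down it reaches from about 0.35 to 0.9 m from the base axis. Payload 7.2 kg.
Tool frame: the origin (TCP) lies at the very end of the fingers, on their centre line; the grasp point (between the pads) lies 19 mm behind it (grip_depth is the distance from the TCP to the grasp point, in m); z points along the fingers, x is the direction in which the jaws open and shut, and the axes are right-handed (so a half turn about z gives the same grasp; the last joint's range is limited). The gripper opens to 88 mm and grips with 3 to 60 N. Pads are 20 mm wide; open, the fingers measure 115 mm over their backs; the gripper's body (75 mm by 178 mm) begins 61 mm behind the grasp point.
Start: joints at [1.056, 0.411, -0.013, 1.596, 0.006, 1.134, -0.082], TCP at [0.27, -0.564, 0.223] pointing down, gripper open.
Joint ranges: [-2.95, 2.95], [-0.29, 1.99], [-1.47, 1.44], [0.14, 2.54], [-1.03, 4.17], [0.13, 1.85], [-2.86, 2.86]. Speed limits (rad/s): [2.39, 2.39, 3.01, 3.01, 3.14, 3.14, 3.14].

## Interface

Orientations are given as a rotation vector (axis times angle).
In Python, from workcell import observe, snapshot, camera_model, hand_in, trace, grip_depth gives the robot as it stands.
- The arm moves only by the tool move_arm, never from a script. Its arguments are lists of equal length, an entry for each row: "offset": the shift along the tool's x, y, z in cm, a list of three; "rotation": the turn, a rotation vector about the tool's x, y, z in rad, a list of three; "jaw": the finger opening in cm, from 0 to 8.78. In form: {"offset": [[dx, dy, dz], ...], "rotation": [[rx, ry, rz], ...], "jaw": [jaw, ...]}. A call has 1 to 20 rows; each row is the pose to reach, as a shift and turn from the pose commanded when the call began, along the tool's axes at that moment; what a row does not reach only later rows make up. A row lasts 1/12 s, in which the tool goes at most 41.7 mm and 7.16 degrees, less where a joint would pass 70% of its speed; a pose out of reach is approached as far as the arm can. A call with a gripper value outside its range is refused whole. The fingers move at their own pace and stop on an object; "force" is the grip in N (left out, the last holds). Time passes only in rows, so rows that repeat a pose let the fingers close. It gives the time, the measured TCP pose, the force and the opening at its end, in the units of the state.
- observe(): the state, without advancing time (a new reading comes with each control period).
- snapshot(name): name is "side" or "top" or "wrist"; returns (picture, depth): 384x512x3 uint8, red, green, blue; 384x512 float32, m along the optical axis (not along the pixel's ray), 0 where there is no reading.
- camera_model(name): a dict with "fov_y" (degrees; the focal length in pixels is half the picture's height over the tangent of half this angle, whatever the lens; pixels are square), "cx", "cy" (the principal point, pixels), "extrinsics" (4x4, takes a point from world to camera coordinates). Camera axes: x right, y down, z forward; pixel columns grow to the right and rows downward; lengths in m; the calibration is good to about 2 mm. A picture is of the moment at which its call begins: read the wrist's pose just before it. camera_model takes no time and is no camera call; for the wrist camera it gives the pose at the moment of the call.
- hand_in(): hands the job in, once; it reports no verdict.
Trained networks look in the newest picture that a camera, given by its name, has taken for a name from the list of things; names that differ only in an ending like _2 or _b are one class to them, and where a whole thing is asked for, a point or a joint stands for the part that bears it (a point fixed in the world has none). Each returns a list of dicts, best first, with "p" (0 to 1); they miss things now and then, are a little off and sometimes report something else, mostly with a low value. They report only what shows in the picture. A call takes as long as a camera call. They do not tell look-alikes from the thing itself.
- trace(camera, label): "mask" (384x512 bool, what is visible of it) and "xy" ([column, row] in pixels, amid what is visible of it).
The state is a dict: "t": time; "joints": joint angles; "qvel": joint speeds; "joint_torque": joint torques, N m; "ee_pos": TCP position; "orientation": TCP orientation; "ft_force": force on the tool from outside, world axes, zero at the start; "torque": the same for the moment, N m; "opening": finger opening in m.
Only numpy, scipy, OpenCV 4.12 (cv2) and the standard library are available. Lean on these libraries where they do the work, as an engineer would, in place of code of your own. Each camera call takes 0.05 s, during which the arm holds its last target. There are 200 camera calls.

## Task

Slide the upright cutting board gently along its channel until it is fully home against the clamp's end stop. Then turn the click wrench on the clamp's spindle clockwise (seen from above) until its handle gives at the set torque, hold it in that given state for a moment without driving the handle on to the end of its give, and let go, leaving the board home and clamped and the rack's bowl, the jar and the scraper where they are.

Things in the scene. Friction and masses are not known exactly. Their poses are not given: they have to be found in the camera images.
- clamp: Steel clamp bolted near the table's far edge; origin on the table under its vertical spindle, z up. A channel along its y holds the board on edge: floor 8 mm above the table (y -140 to 180 mm); low lip on the robot's side (face x = 37, top z = 34 mm); fence beyond (face x = 59, top z = 56 mm). End stop closes its -y end (y = -115 mm), its +y end is open. Does not move.
- end_stop: Fixed steel block, 40 mm wide, 70 mm high, closing the channel. Origin on its face, mid-channel, 60 mm above the table; axes as clamp, the face looks along +y. The board is home when its leading end touches this face.
- spindle (a point): On the clamp's spindle axis (vertical) at the height of the wrench's centre line, 102 mm above the table; axes as clamp.
- cam: Eccentric steel disc, 56 mm diameter, z 38 to 56 mm, on the spindle (origin on its axis). Turns with the wrench: clockwise from above brings its bulge 2 to 6 mm nearer the board and pins the board to the fence. Stays where left: 0.4 N m of friction until tight, then resistance rises steeply within about 0.1 rad. Gets tight 0.35 to 0.7 rad after the start; how far varies.
- wrench_head: Head of the click wrench (aluminium ring, 46 mm diameter, 22 mm high) fixed on the spindle's hex at an angle that varies. Origin on the spindle axis, 102 mm above the table; x points along the wrench towards the handle, z up. Turns with the cam, cannot be pulled off.
- wrench_handle: Level wrench handle; origin at its breakaway pivot, 30 mm along x from the head's origin; x points outwards. In line with the head until the torque about the pivot is 1.0 N m, then gives clockwise against a 4.5 N m/rad spring, hard end at 0.12 rad; springs back when released. 16 mm shaft, then rubber grip, 26 mm diameter, 65 to 160 mm along x, underside 89 mm above the table.
- grip (a point): Centre of the handle's rubber grip: 110 mm from the breakaway pivot, 140 mm from the spindle axis, 102 mm above the table; axes as the handle. Can be pushed sideways with closed fingers or pinched lightly. A sideways push here of about 3 N turns the loose cam (it reads less when the motion stops), 9.1 N starts the give; at about 11.2 N it has given 0.05 rad, at 12.8 N 0.09 rad.
- board: Walnut cutting board, loose, about 0.36 kg, standing on its long edge in the channel with 2 mm of play: 20 mm thick (x), 220 mm long (y), 120 mm high (z). Origin at the centre of its lower edge, which is 8 mm above the table. Starts 30 to 60 mm short of home.
- board_lead (a point): Middle of the board's end face that must meet the end stop (y = -110 mm in the board).
- board_tail (a point): Middle of the board's opposite, open end face (y = +110 mm in the board), 68 mm above the table: a place to push it home, in the direction of the board's -y.
- bowl: White ceramic dipping bowl, 100 mm wide, 40 mm high, on the top tier (230 mm up) of the fixed three-tier steel rack (200 by 160 mm). Bystander. Origin at the centre of its underside.
- jar: Closed glass jar, 68 mm diameter, 100 mm high, on the table. Bystander. Origin at the centre of its underside.
- scraper: Orange plastic scraper lying flat on the table. Bystander. Origin at its underside.
There are look-alikes about, which are no part of the job. There is more than one size of the board; the one meant has the size given above.

How it is judged:
On the way, in this order (a step that is already met when the one before it is completed fails the run):
1. the board is home against the end stop (within 3 mm), not yet clamped (y of board_lead in the frame of end_stop below 0.003 m and angle between the x axis of wrench_head and the x axis of wrench_handle, either way round below 0.02 rad), for 0.2 s.
2. with the board home, the wrench handle has given by more than 0.02 rad and is held so for 0.3 s (angle between the x axis of wrench_head and the x axis of wrench_handle, either way round above 0.02 rad and contact force between cam and board above 2 N and y of board_lead in the frame of end_stop below 0.003 m), for 0.3 s.
At the end, for the whole second after the job is handed in: The board stands upright (within 0.06 rad), at rest and home within 3 mm of the end stop, the cam still presses on it with more than 2 N, and the wrench handle is released and back in line with its head (within 0.02 rad) (all of step 1 and angle between board's own z axis and vertical below 0.06 rad and contact force between cam and board above 2 N and linear speed of board below 0.02 m/s); the robot touches nothing.
It fails at once if the handle is driven on past the click to near the end of its give (over 0.10 rad) (angle between the x axis of wrench_head and the x axis of wrench_handle, either way round above 0.1 rad).
It fails at once if the board is rammed against the end stop with more than 40 N (contact force between board and end_stop above 40 N).
It fails at once if the board is lifted out of its channel (height (world z) of board above 0.03 m).
It fails at once if the bowl, the jar or the scraper is moved by more than 15 mm (distance of any of bowl, jar, scraper from where it was at the start of the episode above 0.015 m).
It also fails if it takes over 64 s, if anything falls off the work surface, if the arm or the gripper's body presses on something with over 40 N, if the wrist force passes 120 N, or if a joint passes its speed limit or range.

## Working session

There is one attempt and no reset: what is moved stays moved. The work goes in short steps, Python scripts to look and compute and a tool call to move; the robot and the scene stay as the last step left them, time stands still between calls to the robot, and variables do not carry over. Pictures are saved under pics/ and viewed, about 8 in all and at most 12, crops included, and the job is handed in when it is done.

Besides the shell and the picture viewer there is one more tool, called after "Emit:" by a JSON object that holds its "name" and its "arguments", one argument or row to a line. move_arm: Moves the arm, as the interface text tells. Its arguments: {"type":"object","properties":{"offset":{"type":"array"},"rotation":{"type":"array"},"jaw":{"type":"array"},"force":{"type":"number"}},"required":["offset","rotation","jaw"]}

```bash
mkdir -p pics; ls; cat > h.py <<'E'
import numpy as np, cv2
from workcell import *
def world(cam, depth, cm=None):
    cm=cm or camera_model(cam); f=192/np.tan(np.radians(cm["fov_y"]/2))
    v,u=np.mgrid[:384,:512]
    P=np.stack([(u-cm["cx"])/f*depth,(v-cm["cy"])/f*depth,depth],-1)
    E=np.array(cm["extrinsics"]); return (P-E[:3,3])@E[:3,:3]
def project(cam,p,cm=None):
    cm=cm or camera_model(cam); f=192/np.tan(np.radians(cm["fov_y"]/2)); E=np.array(cm["extrinsics"])
    q=E[:3,:3]@np.array(p)+E[:3,3]; return cm["cx"]+f*q[0]/q[2], cm["cy"]+f*q[1]/q[2]
E
python3 - <<'E'
from h import *
s=observe(); print({k:np.round(v,3).tolist() for k,v in s.items()}, grip_depth)
ims=[]
for c in ("top","side"):
    im,d=snapshot(c); np.savez(f"{c}0.npz",im=im,d=d); cv2.imwrite(f"pics/{c}0.png",im[:,:,::-1])
    W=world(c,d)
    for l in ("clamp","end_stop","board","wrench_handle","wrench_head","cam","jar","scraper","bowl"):
        for r in trace(c,l)[:3]:
            m=r["mask"]&(d>0)
            if m.sum(): w=W[m]; print(c,l,round(r["p"],2),np.round(r["xy"]),m.sum(),np.round(np.median(w,0),3),np.round(np.percentile(w,3,axis=0),3),np.round(np.percentile(w,97,axis=0),3))
E
```

```text
pics
{'t': 0.0, 'joints': [1.056, 0.412, -0.013, 1.597, 0.006, 1.134, -0.082], 'qvel': [0.002, -0.0, -0.002, 0.002, 0.0, 0.0, -0.0], 'joint_torque': [-0.0, -58.795, 0.642, -29.107, -0.054, 0.018, 0.0], 'ee_pos': [0.27, -0.563, 0.222], 'orientation': [-2.658, 1.674, 0.002], 'ft_force': [0.405, 0.21, -0.302], 'torque': [-0.006, -0.055, -0.034], 'opening': 0.088} 0.0187
top clamp 0.88 [285. 163.] 2998 [ 0.583 -0.051  0.009] [ 0.518 -0.205  0.002] [0.68  0.108 0.115]
top board 0.79 [279. 148.] 793 [ 0.621 -0.03   0.115] [ 0.616 -0.133  0.035] [0.636 0.068 0.131]
top wrench_handle 0.88 [321. 173.] 296 [ 0.529 -0.177  0.11 ] [ 0.5   -0.232  0.101] [ 0.565 -0.091  0.116]
top wrench_head 0.62 [310. 171.] 451 [ 0.545 -0.138  0.111] [ 0.5   -0.229  0.1  ] [ 0.595 -0.045  0.116]
top wrench_head 0.17 [106. 186.] 895 [0.467 0.478 0.248] [0.423 0.43  0.233] [0.506 0.511 0.271]
top cam 0.79 [305. 166.] 542 [ 0.558 -0.108  0.11 ] [ 0.503 -0.225  0.053] [ 0.598 -0.035  0.118]
top jar 0.58 [183. 218.] 406 [0.378 0.28  0.097] [0.348 0.256 0.002] [0.408 0.313 0.103]
top scraper 0.61 [384. 156.] 662 [ 0.
[... 450 characters left out ...]
47  0.085]
side board 0.82 [206. 208.] 1256 [0.621 0.009 0.093] [ 0.615 -0.132  0.028] [0.641 0.079 0.129]
side board 0.64 [353. 173.] 974 [ 0.241 -0.306  0.11 ] [ 0.221 -0.529  0.012] [ 0.266 -0.252  0.164]
side wrench_handle 0.52 [259. 182.] 155 [ 0.52  -0.174  0.109] [ 0.498 -0.22   0.098] [ 0.546 -0.123  0.116]
side cam 0.87 [235. 198.] 619 [ 0.565 -0.058  0.102] [ 0.5   -0.22   0.044] [ 0.605 -0.026  0.116]
side jar 0.65 [255. 300.] 1349 [0.373 0.315 0.071] [0.348 0.272 0.009] [0.402 0.325 0.101]
side scraper 0.7 [271. 180.] 317 [ 0.533 -0.39   0.005] [ 0.434 -0.451 -0.   ] [ 0.692 -0.354  0.02 ]
side bowl 0.78 [170. 269.] 2096 [0.474 0.454 0.255] [0.421 0.426 0.235] [0.508 0.516 0.271]
```

```bash
python3 - <<'E'
import numpy as np, cv2
a=np.load("top0.npz")["im"][90:260,180:430]; b=np.load("side0.npz")["im"][120:330,100:420]
a=cv2.resize(a[:,:,::-1],(750,510),interpolation=cv2.INTER_CUBIC); cv2.imwrite("pics/a.png",a)
cv2.imwrite("pics/b.png",cv2.resize(b[:,:,::-1],(800,525),interpolation=cv2.INTER_CUBIC))
E
```

```text
(no output)
```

View pics/a.png

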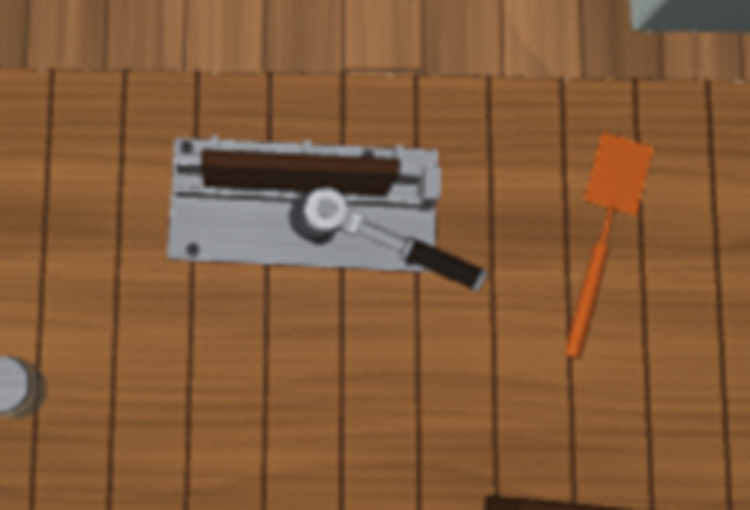

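View pics/b.png

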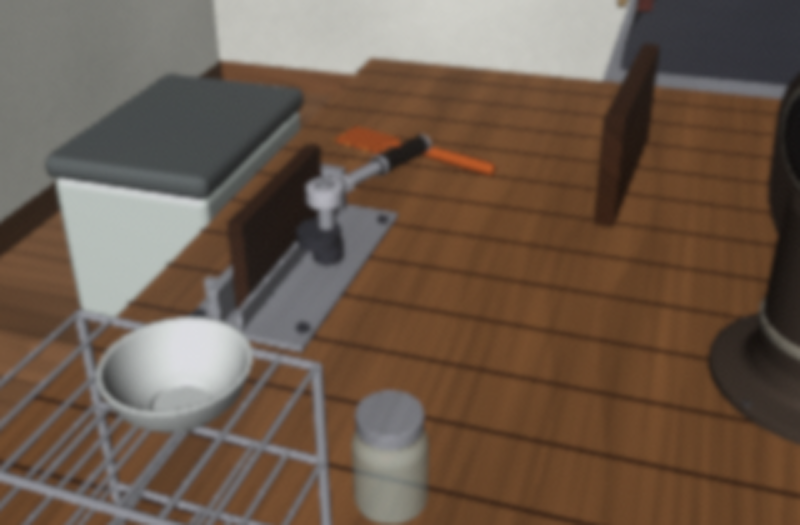

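The top crop shows the channel with the board at (200–400,150–195), the end stop at right (430,182), the head at (325,208) and the handle running to (478,278). The side crop shows the same, and the second board (look-alike) standing near the robot at (625,140). Now for precise geometry.

```bash
python3 - <<'E'
from h import *
for c in ("top","side"):
    z=np.load(c+"0.npz"); W=world(c,z["d"]).reshape(-1,3); im=z["im"].reshape(-1,3).astype(int)
    roi=(W[:,0]>.48)&(W[:,0]<.70)&(W[:,1]>-.26)&(W[:,1]<.13)
    def show(n,m):
        p=W[m]; r=cv2.minAreaRect(p[:,:2].astype(np.float32)*1000); print(c,n,m.sum(),np.round(p.mean(0),3),"rect",[np.round(np.array(x),1) for x in r])
    show("boardtop",roi&(abs(W[:,2]-.128)<.006)&(W[:,0]>.595)&(W[:,1]>-.17))
    show("board",roi&(W[:,2]>.06)&(W[:,2]<.134)&(W[:,0]>.606)&(im.sum(1)<220))
    show("headtop",roi&(abs(W[:,2]-.113)<.006)&(im.sum(1)>300)&(W[:,1]>-.09)&(W[:,0]<.612))
    show("grip",roi&(W[:,2]>.09)&(W[:,2]<.125)&(W[:,1]<-.12)&(im.sum(1)<250)&(W[:,0]<.58))
    show("stop",roi&(abs(W[:,2]-.07)<.005)&(W[:,1]<-.14)&(im.sum(1)>260))
    show("stopall",roi&(W[:,2]>.02)&(W[:,2]<.08)&(W[:,1]<-.165)&(W[:,0]>.59)&(im.sum(1)>260))
    show("plate",roi&(abs(W[:,2]-.008)<.006)&(abs(im[:,0]-im[:,2])<25)&(im.sum(1)>200))
E
```

```text
top boardtop 392 [ 0.628 -0.033  0.127] rect [array([628.2, -33.4]), array([218.7,  20.2]), np.float64(88.2)]
top board 680 [ 0.623 -0.032  0.111] rect [array([627.4, -32.4]), array([217.9,  21. ]), np.float64(88.6)]
top headtop 151 [ 0.578 -0.064  0.113] rect [array([579.1, -64.7]), array([44.3, 46.6]), np.float64(0.5)]
top grip 191 [ 0.52  -0.192  0.111] rect [array([ 522.5, -193.2]), array([79.4, 26.7]), np.float64(66.7)]
top stop 54 [ 0.624 -0.188  0.069] rect [array([ 623.4, -168.2]), array([39.6, 56.3]), np.float64(0.3)]
top stopall 111 [ 0.624 -0.183  0.058] rect [array([ 625.1, -181.4]), array([30.3, 42.9]), np.float64(90.0)]
top plate 1761 [ 0.591 -0.027  0.007] rect [array([610.5, -43.3]), array([318.1, 151.7]), np.float64(88.1)]
side boardtop 278 [ 0.626 -0.015  0.127] rect [array([627.1, -29.2]), array([219.5,  22.3]), np.float64(87.9)]
side board 919 [ 0.623 -0.003  0.103] rect [array([626.9, -29.7]), array([221.1,  23. ]), np.float64(87.6)]
side headtop 105 [ 0.574 -0.057  0.113] rect [array([572.9, -60.6]), array([51.6, 43.1]), np.float64(18.2)]
side grip 158 [ 0.516 -0.186  0.108] rect [array([ 520.2, -185.3]), array([104.1,  23.4]), np.float64(66.4)]
side stop 31 [ 0.617 -0.184  0.069] rect [array([ 617.2, -184.6]), array([27.4, 23. ]), np.float64(21.1)]
side stopall 39 [ 0.618 -0.183  0.067] rect [array([ 616.8, -184.5]), array([24.7, 32. ]), np.float64(59.6)]
side plate 1390 [ 0.576 -0.004  0.008] rect [array([613. , -41.6]), array([325.3, 160.2]), np.float64(87.7)]
```

```bash
cat >> h.py <<'E'
from scipy.spatial.transform import Rotation as R
def go(pos,yaw=None):
    "tool-frame offset in cm; yaw = world angle of tool x (mod pi), tool down"
    s=observe(); r=R.from_rotvec(s["orientation"]); out=r.inv().apply(np.array(pos)-s["ee_pos"])*100
    X=r.as_matrix()[:,0]; cur=np.arctan2(X[1],X[0])
    print("off",np.round(out,2),"cur yaw",round(np.degrees(cur),1))
    if yaw is not None:
        d=(np.radians(yaw)-cur+np.pi/2)%np.pi-np.pi/2
        t=R.from_euler("z",cur+d)*R.from_euler("x",np.pi)
        print("rot",np.round((r.inv()*t).as_rotvec(),3))
E
python3 -c "
from h import *
go([.633,.12,.22],88); go([.633,.12,.22],-2)"
```

```text
off [-45.97 -62.27   0.27] cur yaw -64.4
rot [-0.     0.     0.482]
off [-45.97 -62.27   0.27] cur yaw -64.4
rot [-0.     0.    -1.089]
```

Emit:
{"name": "move_arm", "arguments": {
  "offset": [
    [-46, -62.3, 0.2],
    [-46, -62.3, 0.2],
    [-46, -62.3, 0.2],
    [-46, -62.3, 0.2],
    [-46, -62.3, 0.2],
    [-46, -62.3, 0.2],
    [-46, -62.3, 0.2],
    [-46, -62.3, 0.2],
    [-46, -62.3, 0.2],
    [-46, -62.3, 0.2],
    [-46, -62.3, 0.2],
    [-46, -62.3, 0.2],
    [-46, -62.3, 0.2],
    [-46, -62.3, 0.2],
    [-46, -62.3, 0.2],
    [-46, -62.3, 0.2],
    [-46, -62.3, 0.2],
    [-46, -62.3, 0.2],
    [-46, -62.3, 0.2],
    [-46, -62.3, 0.2]
  ],
  "rotation": [
    [0, 0, 0.48],
    [0, 0, 0.48],
    [0, 0, 0.48],
    [0, 0, 0.48],
    [0, 0, 0.48],
    [0, 0, 0.48],
    [0, 0, 0.48],
    [0, 0, 0.48],
    [0, 0, 0.48],
    [0, 0, 0.48],
    [0, 0, 0.48],
    [0, 0, 0.48],
    [0, 0, 0.48],
    [0, 0, 0.48],
    [0, 0, 0.48],
    [0, 0, 0.48],
    [0, 0, 0.48],
    [0, 0, 0.48],
    [0, 0, 0.48],
    [0, 0, 0.48]
  ],
  "jaw": [0, 0, 0, 0, 0, 0, 0, 0, 0, 0, 0, 0, 0, 0, 0, 0, 0, 0, 0, 0],
  "force": 20
}}

```text
t: 2.67
ee_pos: [0.6339, 0.1282, 0.22]
orientation: [-2.191, 2.248, 0.005]
ft_force: [-2.0, 0.5, 0.0]
opening: 0.0006
```

```bash
python3 - <<'E'
from h import *
s=observe();print(s["t"],s["ee_pos"],s["ft_force"],s["opening"])
go([.633,.115,.065],88)
cm=camera_model("wrist"); im,d=snapshot("wrist"); np.savez("w1.npz",im=im,d=d); W=world("wrist",d,cm)
cv2.imwrite("pics/w1.png",im[:,:,::-1])
for l in ("board","end_stop","wrench_head","wrench_handle"):
    for r in trace("wrist",l)[:2]:
        m=r["mask"]&(d>0)
        if m.sum(): w=W[m]; print(l,round(r["p"],2),r["xy"],m.sum(),np.round(np.percentile(w,[3,50,97],axis=0),3).tolist())
E
```

```text
2.6667 [0.63387214 0.12815519 0.21998283] [-1.97388119  0.50948748  0.02189698] 0.0006137339329889975
off [ 1.38  0.05 15.49] cur yaw -91.5
rot [0.    0.004 0.009]
board 0.9 [408.4, 185.7] 8619 [[0.622, -0.097, 0.056], [0.638, -0.005, 0.126], [0.643, 0.078, 0.129]]
wrench_head 0.72 [458.9, 234.4] 2618 [[0.557, -0.109, 0.093], [0.58, -0.06, 0.112], [0.603, -0.039, 0.114]]
wrench_handle 0.92 [500.9, 255.0] 332 [[0.553, -0.112, 0.106], [0.565, -0.101, 0.11], [0.578, -0.079, 0.113]]
```

Emit:
{"name": "move_arm", "arguments": {
  "offset": [
    [0, 0, 4],
    [0, 0, 8],
    [0, 0, 12],
    [0, 0, 14.5],
    [0, 0, 15.5],
    [0, 0, 15.5],
    [0, 0, 15.5],
    [0, 0, 15.5]
  ],
  "rotation": [
    [0, 0, 0],
    [0, 0, 0],
    [0, 0, 0],
    [0, 0, 0],
    [0, 0, 0],
    [0, 0, 0],
    [0, 0, 0],
    [0, 0, 0]
  ],
  "jaw": [0, 0, 0, 0, 0, 0, 0, 0]
}}

```text
t: 3.58
ee_pos: [0.6347, 0.1203, 0.068]
orientation: [-2.181, 2.257, -0.003]
ft_force: [0.4, 0.3, 1.1]
opening: 0.0004
```

```bash
python3 - <<'E'
from h import *
s=observe();print(s["ft_force"]); go([.632,.093,.067],88); go([.6305,.053,.067],88)
E
```

```text
[0.4242616  0.30794979 1.08768957]
off [2.74 0.17 0.1 ] cur yaw -91.9
rot [-0.003  0.001  0.001]
off [6.74 0.19 0.1 ] cur yaw -91.9
rot [-0.003  0.001  0.001]
```

Emit:
{"name": "move_arm", "arguments": {
  "offset": [
    [1, 0.1, 0],
    [2, 0.1, 0],
    [2.4, 0.2, 0],
    [2.8, 0.2, 0],
    [3.2, 0.2, 0],
    [3.6, 0.2, 0],
    [4, 0.2, 0],
    [4.4, 0.2, 0],
    [4.8, 0.2, 0],
    [5.2, 0.2, 0],
    [5.4, 0.2, 0],
    [5.6, 0.2, 0],
    [5.8, 0.2, 0],
    [5.8, 0.2, 0]
  ],
  "rotation": [
    [0, 0, 0],
    [0, 0, 0],
    [0, 0, 0],
    [0, 0, 0],
    [0, 0, 0],
    [0, 0, 0],
    [0, 0, 0],
    [0, 0, 0],
    [0, 0, 0],
    [0, 0, 0],
    [0, 0, 0],
    [0, 0, 0],
    [0, 0, 0],
    [0, 0, 0]
  ],
  "jaw": [0, 0, 0, 0, 0, 0, 0, 0, 0, 0, 0, 0, 0, 0]
}}

```text
t: 4.75
ee_pos: [0.6291, 0.0619, 0.0655]
orientation: [2.183, -2.258, 0.0]
ft_force: [0.8, 2.3, 3.5]
opening: 0.0006
```

Emit:
{"name": "move_arm", "arguments": {
  "offset": [
    [0.1, 0, 0],
    [0.2, 0, 0],
    [0.3, 0, 0],
    [0.4, 0, 0],
    [0.4, 0, 0]
  ],
  "rotation": [
    [0, 0, 0],
    [0, 0, 0],
    [0, 0, 0],
    [0, 0, 0],
    [0, 0, 0]
  ],
  "jaw": [0, 0, 0, 0, 0]
}}

```text
t: 5.17
ee_pos: [0.6289, 0.0581, 0.0655]
orientation: [2.184, -2.258, 0.0]
ft_force: [-0.6, 2.4, 1.9]
opening: 0.0002
```

Emit:
{"name": "move_arm", "arguments": {
  "offset": [
    [0.1, 0, 0],
    [0.2, 0, 0],
    [0.3, 0, 0],
    [0.3, 0, 0]
  ],
  "rotation": [
    [0, 0, 0],
    [0, 0, 0],
    [0, 0, 0],
    [0, 0, 0]
  ],
  "jaw": [0, 0, 0, 0]
}}

```text
t: 5.5
ee_pos: [0.6289, 0.0563, 0.0655]
orientation: [-2.184, 2.257, 0.001]
ft_force: [0.5, 5.3, 2.3]
opening: 0.0005
```

Emit:
{"name": "move_arm", "arguments": {
  "offset": [
    [0.1, 0, 0],
    [0.2, 0, 0],
    [0.2, 0, 0]
  ],
  "rotation": [
    [0, 0, 0],
    [0, 0, 0],
    [0, 0, 0]
  ],
  "jaw": [0, 0, 0]
}}

```text
t: 5.75
ee_pos: [0.629, 0.0563, 0.0657]
orientation: [-2.185, 2.254, 0.003]
ft_force: [0.0, 9.5, 1.1]
opening: 0.0005
```

Emit:
{"name": "move_arm", "arguments": {
  "offset": [
    [-0.3, 0, 0],
    [-1, 0, 0],
    [-2.5, 0, 0],
    [-2.5, 0, -4],
    [-2.5, 0, -8],
    [-2.5, 0, -12],
    [-2.5, 0, -12]
  ],
  "rotation": [
    [0, 0, 0],
    [0, 0, 0],
    [0, 0, 0],
    [0, 0, 0],
    [0, 0, 0],
    [0, 0, 0],
    [0, 0, 0]
  ],
  "jaw": [0, 0, 0, 0, 0, 0, 0]
}}

```text
t: 6.33
ee_pos: [0.6336, 0.0802, 0.194]
orientation: [-2.178, 2.251, -0.011]
ft_force: [0.0, 0.2, 0.8]
opening: 0.0005
```

```bash
python3 - <<'E'
from h import *
c="top"; im,d=snapshot(c); W=world(c,d).reshape(-1,3); I=im.reshape(-1,3).astype(int)
roi=(W[:,0]>.48)&(W[:,0]<.70)&(W[:,1]>-.26)&(W[:,1]<.13)
for n,m in (("board",roi&(abs(W[:,2]-.128)<.006)&(W[:,0]>.595)&(W[:,1]>-.2)),("grip",roi&(W[:,2]>.09)&(W[:,2]<.125)&(W[:,1]<-.12)&(I.sum(1)<250)&(W[:,0]<.58))):
    print(n,m.sum(),cv2.minAreaRect(W[m][:,:2].astype(np.float32)*1000))
cv2.imwrite("pics/c.png",cv2.resize(im[90:220,180:380,::-1],(800,520),interpolation=cv2.INTER_CUBIC))
th=np.radians(-113.3); S=np.array([.580,-.065]); e=np.array([np.cos(th),np.sin(th)]); n=np.array([np.sin(th),-np.cos(th)])
for back in (.06,.03): print(S+.14*e-back*n, end=" ")
go([*(S+.14*e-.06*n),.19],-113.3); go([*(S+.14*e-.06*n),.19],-113.3+90)
E
```

```text
board 218 ((625.426025390625, -116.02120208740234), (125.74250793457031, 20.379501342773438), 88.36096954345703)
grip 188 ((522.08251953125, -192.83126831054688), (78.46355438232422, 26.42259407043457), 65.30638122558594)
[ 0.57973041 -0.21731522] [ 0.55217702 -0.20544886] off [29.86  4.26 -0.03] cur yaw -91.9
rot [-0.008  0.003  0.373]
off [29.86  4.26 -0.03] cur yaw -91.9
rot [-0.008 -0.004 -1.197]
```

View pics/c.png

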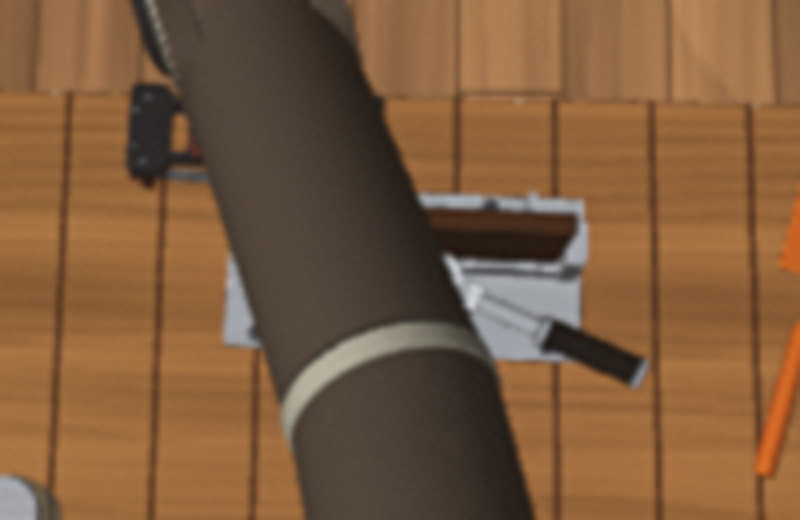

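Emit:
{"name": "move_arm", "arguments": {
  "offset": [
    [30, 4.3, 0],
    [30, 4.3, 0],
    [30, 4.3, 0],
    [30, 4.3, 0],
    [30, 4.3, 0],
    [30, 4.3, 0],
    [30, 4.3, 0],
    [30, 4.3, 0],
    [30, 4.3, 0],
    [30, 4.3, 0],
    [30, 4.3, 0],
    [30, 4.3, 0]
  ],
  "rotation": [
    [0, 0, 0.373],
    [0, 0, 0.373],
    [0, 0, 0.373],
    [0, 0, 0.373],
    [0, 0, 0.373],
    [0, 0, 0.373],
    [0, 0, 0.373],
    [0, 0, 0.373],
    [0, 0, 0.373],
    [0, 0, 0.373],
    [0, 0, 0.373],
    [0, 0, 0.373]
  ],
  "jaw": [0, 0, 0, 0, 0, 0, 0, 0, 0, 0, 0, 0]
}}

```text
t: 7.38
ee_pos: [0.5773, -0.2175, 0.1852]
orientation: [-1.732, 2.621, 0.002]
ft_force: [0.2, 0.6, -0.3]
opening: 0.0004
```

```bash
python3 - <<'E'
from h import *
th=np.radians(-113.3); S=np.array([.580,-.065]); e=np.array([np.cos(th),np.sin(th)]); n=np.array([np.sin(th),-np.cos(th)])
go([*(S+.14*e-.05*n),.078],-113.3)
# check with wrist cam
cm=camera_model("wrist"); im,d=snapshot("wrist"); cv2.imwrite("pics/w2.png",im[:,:,::-1]); W=world("wrist",d,cm)
for l in ("board","end_stop","wrench_head","wrench_handle"):
    for r in trace("wrist",l)[:2]:
        m=r["mask"]&(d>0)
        if m.sum(): w=W[m]; print(l,round(r["p"],2),r["xy"],m.sum(),np.round(np.percentile(w,[3,50,97],axis=0),3).tolist(),cv2.minAreaRect(w[:,:2].astype(np.float32)*1000))
E
```

```text
off [-0.1   0.77 10.72] cur yaw -113.1
rot [0.001 0.001 0.004]
board 0.92 [92.9, 195.6] 6873 [[0.618, -0.178, 0.054], [0.63, -0.114, 0.127], [0.64, -0.035, 0.129]] ((620.2169189453125, -60.39588928222656), (237.33441162109375, 40.79833221435547), 88.58316040039062)
board 0.74 [444.2, 370.4] 3524 [[0.259, -0.398, 0.003], [0.264, -0.339, 0.022], [0.27, -0.265, 0.05]] ((403.88507080078125, -347.6456298828125), (156.0975341796875, 289.4245300292969), 84.76150512695312)
end_stop 0.69 [201.5, 146.4] 1343 [[0.606, -0.197, 0.015], [0.625, -0.191, 0.069], [0.644, -0.179, 0.071]] ((622.0083618164062, -181.89413452148438), (33.551876068115234, 48.78791427612305), 82.87577056884766)
wrench_head 0.97 [116.4, 264.0] 5176 [[0.516, -0.232, 0.094], [0.567, -0.091, 0.11], [0.602, -0.045, 0.114]] ((563.5516967773438, -108.4100341796875), (301.0780944824219, 155.98379516601562), 75.65494537353516)
wrench_head 0.68 [179.2, 260.0] 2489 [[0.515, -0.236, 0.099], [0.552, -0.144, 0.109], [0.581, -0.084, 0.113]] ((580.3297119140625, -171.60154724121094), (171.11524963378906, 95.50520324707031), 71.43659210205078)
wrench_handle 0.6 [180.8, 262.6] 2506 [[0.514, -0.236, 0.098], [0.552, -0.143, 0.109], [0.582, -0.083, 0.113]] ((515.2839965820312, -152.36343383789062), (169.52127075195312, 167.5634002685547), 16.028963088989258)
```

View pics/w2.png

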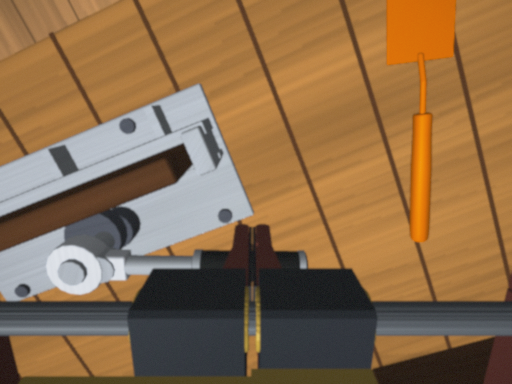

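The wrist picture shows the board against the stop at (185,160), the handle level at row 262 and the grip centred at column 252, in line with the fingers. I'll descend behind the grip.

Emit:
{"name": "move_arm", "arguments": {
  "offset": [
    [0, 0.3, 3.5],
    [0, 0.3, 7],
    [0, 0.3, 9.7],
    [0, 0.3, 10.7],
    [0, 0.3, 10.7],
    [0, 0.3, 10.7]
  ],
  "rotation": [
    [0, 0, 0],
    [0, 0, 0],
    [0, 0, 0],
    [0, 0, 0],
    [0, 0, 0],
    [0, 0, 0]
  ],
  "jaw": [0, 0, 0, 0, 0, 0]
}}

```text
t: 8.13
ee_pos: [0.5745, -0.2187, 0.0793]
orientation: [-1.728, 2.624, -0.0]
ft_force: [-0.0, -0.2, 0.3]
opening: 0.0003
```

Emit:
{"name": "move_arm", "arguments": {
  "offset": [
    [0, 0.8, 0],
    [0, 1.6, 0],
    [0, 2.1, 0],
    [0, 2.5, 0],
    [0, 2.7, 0],
    [0, 2.7, 0]
  ],
  "rotation": [
    [0, 0, 0],
    [0, 0, 0],
    [0, 0, 0],
    [0, 0, 0],
    [0, 0, 0],
    [0, 0, 0]
  ],
  "jaw": [0, 0, 0, 0, 0, 0]
}}

```text
t: 8.63
ee_pos: [0.549, -0.208, 0.0792]
orientation: [-1.728, 2.624, -0.001]
ft_force: [-0.2, -0.5, -0.1]
opening: 0.0003
```

```bash
cat >> h.py <<'E'
def st():
    S=np.array([.580,-.065]); s=observe(); p=s["ee_pos"][:2]-S; X=R.from_rotvec(s["orientation"]).as_matrix()[:,0]; y=np.arctan2(X[1],X[0])
    r=np.hypot(*p); off=np.arcsin(.023/r); a=np.arctan2(p[1],p[0])-off   # handle angle if in contact (perp offset 23 mm)
    n=np.array([np.sin(a),-np.cos(a)])
    print("t",s["t"],"r",round(r,4),"handle ang if touching",round(np.degrees(a),1),"yaw",round(np.degrees(y),1),"push N",round(-s["ft_force"][:2]@n,2),s["ee_pos"].round(4),s["ft_force"].round(1))
    return a
def plan(steps):
    "arc about the spindle: tool offset/rot for handle advances (deg)"
    s=observe(); S=np.array([.580,-.065]); r=R.from_rotvec(s["orientation"]); p=s["ee_pos"]-[*S,0]
    for g in steps:
        q=R.from_euler("z",-g,degrees=True).apply(p); print(g,np.round(r.inv().apply([q[0]-p[0],q[1]-p[1],0])*100,2), round(np.radians(g),3))
E
python3 -c "
from h import *
st(); plan([2,4,8,12,16,20])"
```

```text
t 8.6333 r 0.1463 handle ang if touching -111.3 yaw -113.3 push N 0.01 [ 0.549  -0.208   0.0792] [-0.2 -0.5 -0.1]
2 [ 0.09  0.5  -0.  ] 0.035
4 [ 0.16  1.01 -0.  ] 0.07
8 [ 0.25  2.03 -0.  ] 0.14
12 [ 0.27  3.05 -0.  ] 0.209
16 [ 0.21  4.07 -0.  ] 0.279
20 [ 0.09  5.08 -0.  ] 0.349
```

Emit:
{"name": "move_arm", "arguments": {
  "offset": [
    [0.09, 0.5, 0],
    [0.16, 1.0, 0],
    [0.21, 1.5, 0],
    [0.25, 2.0, 0],
    [0.26, 2.5, 0],
    [0.27, 3.05, 0],
    [0.25, 3.55, 0],
    [0.21, 4.07, 0],
    [0.21, 4.07, 0]
  ],
  "rotation": [
    [0, 0, 0.035],
    [0, 0, 0.07],
    [0, 0, 0.105],
    [0, 0, 0.14],
    [0, 0, 0.175],
    [0, 0, 0.209],
    [0, 0, 0.245],
    [0, 0, 0.279],
    [0, 0, 0.279]
  ],
  "jaw": [0, 0, 0, 0, 0, 0, 0, 0, 0]
}}

```text
t: 9.38
ee_pos: [0.511, -0.1942, 0.079]
orientation: [-1.344, 2.839, -0.001]
ft_force: [0.3, 0.4, 0.2]
opening: 0.0005
```

```bash
python3 -c "
from h import *
st(); plan([1,2,3,4,5,6,8,10,12])"
```

```text
t 9.3833 r 0.1464 handle ang if touching -127.1 yaw -129.4 push N -0.02 [ 0.511  -0.1942  0.079 ] [0.3 0.4 0.2]
1 [ 0.05  0.25 -0.  ] 0.017
2 [ 0.09  0.5  -0.  ] 0.035
3 [ 0.13  0.76 -0.  ] 0.052
4 [ 0.16  1.01 -0.  ] 0.07
5 [ 0.19  1.26 -0.  ] 0.087
6 [ 0.22  1.52 -0.  ] 0.105
8 [ 0.26  2.03 -0.  ] 0.14
10 [ 0.28  2.54 -0.  ] 0.175
12 [ 0.28  3.05 -0.  ] 0.209
```

```bash
python3 - <<'E'
from h import *
cm=camera_model("wrist"); im,d=snapshot("wrist"); cv2.imwrite("pics/w3.png",im[:,:,::-1])
E
```

```text
(no output)
```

View pics/w3.png

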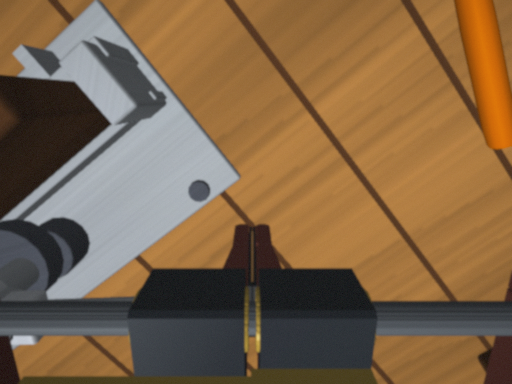

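The handle is now hidden under the gripper and the board lies at the stop (100,110). I'll go on in small steps and read the force.

Emit:
{"name": "move_arm", "arguments": {
  "offset": [
    [0.05, 0.25, 0],
    [0.09, 0.5, 0],
    [0.13, 0.76, 0],
    [0.16, 1.01, 0]
  ],
  "rotation": [
    [0, 0, 0.017],
    [0, 0, 0.035],
    [0, 0, 0.052],
    [0, 0, 0.07]
  ],
  "jaw": [0, 0, 0, 0]
}}

```text
t: 9.77
ee_pos: [0.5023, -0.189, 0.0788]
orientation: [-1.243, 2.885, -0.001]
ft_force: [1.3, -2.6, 0.7]
opening: 0.0008
```

```bash
python3 -c "
from h import *
st()"
```

```text
t 9.7667 r 0.1463 handle ang if touching -131.1 yaw -133.4 push N 2.75 [ 0.5023 -0.189   0.0788] [ 1.3 -2.6  0.7]
```

Emit:
{"name": "move_arm", "arguments": {
  "offset": [
    [0.05, 0.25, 0],
    [0.09, 0.5, 0],
    [0.13, 0.76, 0],
    [0.16, 1.01, 0]
  ],
  "rotation": [
    [0, 0, 0.017],
    [0, 0, 0.035],
    [0, 0, 0.052],
    [0, 0, 0.07]
  ],
  "jaw": [0, 0, 0, 0]
}}

```text
t: 10.1
ee_pos: [0.4934, -0.183, 0.0787]
orientation: [1.142, -2.927, 0.0]
ft_force: [0.7, -2.6, 0.2]
opening: 0.0003
```

```bash
python3 -c "
from h import *
st()"
```

```text
t 10.1 r 0.1464 handle ang if touching -135.3 yaw -137.4 push N 2.34 [ 0.4934 -0.183   0.0787] [ 0.7 -2.6  0.2]
```

Emit:
{"name": "move_arm", "arguments": {
  "offset": [
    [0.05, 0.25, 0],
    [0.09, 0.5, 0],
    [0.13, 0.76, 0]
  ],
  "rotation": [
    [0, 0, 0.017],
    [0, 0, 0.035],
    [0, 0, 0.052]
  ],
  "jaw": [0, 0, 0]
}}

```text
t: 10.35
ee_pos: [0.4872, -0.1783, 0.0786]
orientation: [1.065, -2.955, 0.0]
ft_force: [-0.2, -2.3, 2.2]
opening: 0.0008
```

Emit:
{"name": "move_arm", "arguments": {
  "offset": [
    [0.05, 0.25, 0],
    [0.09, 0.5, 0]
  ],
  "rotation": [
    [0, 0, 0.017],
    [0, 0, 0.035]
  ],
  "jaw": [0, 0]
}}

```text
t: 10.52
ee_pos: [0.4833, -0.1751, 0.0786]
orientation: [1.013, -2.973, 0.0]
ft_force: [0.1, -3.0, 0.5]
opening: 0.0003
```

```bash
python3 -c "
from h import *
st()"
```

```text
t 10.5167 r 0.1465 handle ang if touching -140.3 yaw -142.4 push N 2.35 [ 0.4833 -0.1751  0.0786] [ 0.1 -3.   0.5]
```

Emit:
{"name": "move_arm", "arguments": {
  "offset": [
    [0.03, 0.13, 0],
    [0.05, 0.25, 0],
    [0.09, 0.5, 0]
  ],
  "rotation": [
    [0, 0, 0.009],
    [0, 0, 0.017],
    [0, 0, 0.035]
  ],
  "jaw": [0, 0, 0]
}}

```text
t: 10.77
ee_pos: [0.4799, -0.1718, 0.0787]
orientation: [-0.962, 2.991, -0.0]
ft_force: [-0.0, -4.1, -0.1]
opening: 0.0006
```

```bash
python3 -c "
from h import *
st()"
```

```text
t 10.7667 r 0.1463 handle ang if touching -142.2 yaw -144.3 push N 3.18 [ 0.4799 -0.1718  0.0787] [-0.  -4.1 -0.1]
```

Emit:
{"name": "move_arm", "arguments": {
  "offset": [
    [0.03, 0.13, 0],
    [0.05, 0.25, 0]
  ],
  "rotation": [
    [0, 0, 0.009],
    [0, 0, 0.017]
  ],
  "jaw": [0, 0]
}}

```text
t: 10.93
ee_pos: [0.4779, -0.1698, 0.0786]
orientation: [0.937, -2.998, -0.0]
ft_force: [0.2, -4.3, 1.2]
opening: 0.0004
```

```bash
python3 -c "
from h import *
st()"
```

```text
t 10.9333 r 0.1463 handle ang if touching -143.3 yaw -145.3 push N 3.55 [ 0.4779 -0.1698  0.0786] [ 0.2 -4.3  1.2]
```

Emit:
{"name": "move_arm", "arguments": {
  "offset": [
    [0.03, 0.13, 0],
    [0.05, 0.25, 0],
    [0.07, 0.38, 0],
    [0.07, 0.38, 0]
  ],
  "rotation": [
    [0, 0, 0.009],
    [0, 0, 0.017],
    [0, 0, 0.026],
    [0, 0, 0.026]
  ],
  "jaw": [0, 0, 0, 0]
}}

```text
t: 11.27
ee_pos: [0.4751, -0.1669, 0.0786]
orientation: [0.898, -3.01, -0.0]
ft_force: [0.1, -3.3, 0.5]
opening: 0.0006
```

```bash
python3 -c "
from h import *
st()"
```

```text
t 11.2667 r 0.1462 handle ang if touching -144.9 yaw -146.8 push N 2.75 [ 0.4751 -0.1669  0.0786] [ 0.1 -3.3  0.5]
```

Emit:
{"name": "move_arm", "arguments": {
  "offset": [
    [0.03, 0.13, 0],
    [0.05, 0.25, 0],
    [0.07, 0.38, 0]
  ],
  "rotation": [
    [0, 0, 0.009],
    [0, 0, 0.017],
    [0, 0, 0.026]
  ],
  "jaw": [0, 0, 0]
}}

```text
t: 11.52
ee_pos: [0.4727, -0.1643, 0.0786]
orientation: [-0.859, 3.022, -0.0]
ft_force: [0.3, -3.6, 1.2]
opening: 0.0009
```

```bash
python3 -c "
from h import *
st()"
```

```text
t 11.5167 r 0.1462 handle ang if touching -146.3 yaw -148.3 push N 3.13 [ 0.4727 -0.1643  0.0786] [ 0.3 -3.6  1.2]
```

Emit:
{"name": "move_arm", "arguments": {
  "offset": [
    [0.03, 0.13, 0],
    [0.05, 0.25, 0],
    [0.07, 0.38, 0]
  ],
  "rotation": [
    [0, 0, 0.009],
    [0, 0, 0.017],
    [0, 0, 0.026]
  ],
  "jaw": [0, 0, 0]
}}

```text
t: 11.77
ee_pos: [0.4701, -0.1616, 0.0787]
orientation: [-0.819, 3.033, -0.0]
ft_force: [0.9, -5.1, 0.9]
opening: 0.0003
```

```bash
python3 -c "
from h import *
st()"
```

```text
t 11.7667 r 0.1463 handle ang if touching -147.7 yaw -149.8 push N 4.82 [ 0.4701 -0.1616  0.0787] [ 0.9 -5.1  0.9]
```

Rising: it's tightening.

Emit:
{"name": "move_arm", "arguments": {
  "offset": [
    [0.03, 0.13, 0],
    [0.05, 0.25, 0],
    [0.05, 0.25, 0]
  ],
  "rotation": [
    [0, 0, 0.009],
    [0, 0, 0.017],
    [0, 0, 0.017]
  ],
  "jaw": [0, 0, 0]
}}

```text
t: 12.02
ee_pos: [0.4682, -0.1595, 0.0787]
orientation: [0.794, -3.04, 0.0]
ft_force: [0.4, -3.9, -1.1]
opening: 0.0003
```

```bash
python3 -c "
from h import *
st()"
```

```text
t 12.0167 r 0.1464 handle ang if touching -148.8 yaw -150.7 push N 3.55 [ 0.4682 -0.1595  0.0787] [ 0.4 -3.9 -1.1]
```

Emit:
{"name": "move_arm", "arguments": {
  "offset": [
    [0.03, 0.13, 0],
    [0.05, 0.25, 0],
    [0.07, 0.38, 0],
    [0.07, 0.38, 0]
  ],
  "rotation": [
    [0, 0, 0.009],
    [0, 0, 0.017],
    [0, 0, 0.026],
    [0, 0, 0.026]
  ],
  "jaw": [0, 0, 0, 0]
}}

```text
t: 12.35
ee_pos: [0.466, -0.1569, 0.0787]
orientation: [-0.754, 3.05, -0.001]
ft_force: [0.2, -4.9, 0.5]
opening: 0.0004
```

```bash
python3 -c "
from h import *
st()"
```

```text
t 12.35 r 0.1465 handle ang if touching -150.2 yaw -152.2 push N 4.38 [ 0.466  -0.1569  0.0787] [ 0.2 -4.9  0.5]
```

Emit:
{"name": "move_arm", "arguments": {
  "offset": [
    [0.03, 0.13, 0],
    [0.05, 0.25, 0],
    [0.05, 0.25, 0]
  ],
  "rotation": [
    [0, 0, 0.009],
    [0, 0, 0.017],
    [0, 0, 0.017]
  ],
  "jaw": [0, 0, 0]
}}

```text
t: 12.6
ee_pos: [0.4645, -0.1552, 0.0788]
orientation: [-0.727, 3.056, -0.001]
ft_force: [1.7, -6.7, -0.1]
opening: 0.0008
```

```bash
python3 -c "
from h import *
st()"
```

```text
t 12.6 r 0.1465 handle ang if touching -151.0 yaw -153.2 push N 6.7 [ 0.4645 -0.1552  0.0788] [ 1.7 -6.7 -0.1]
```

Emit:
{"name": "move_arm", "arguments": {
  "offset": [
    [0.03, 0.13, 0],
    [0.05, 0.25, 0],
    [0.05, 0.25, 0]
  ],
  "rotation": [
    [0, 0, 0.009],
    [0, 0, 0.017],
    [0, 0, 0.017]
  ],
  "jaw": [0, 0, 0]
}}

```text
t: 12.85
ee_pos: [0.4631, -0.1534, 0.0788]
orientation: [-0.701, 3.062, -0.002]
ft_force: [1.3, -6.8, -0.7]
opening: 0.0005
```

```bash
python3 -c "
from h import *
st()"
```

```text
t 12.85 r 0.1466 handle ang if touching -151.9 yaw -154.2 push N 6.61 [ 0.4631 -0.1534  0.0788] [ 1.3 -6.8 -0.7]
```

Emit:
{"name": "move_arm", "arguments": {
  "offset": [
    [0.03, 0.13, 0],
    [0.05, 0.25, 0],
    [0.05, 0.25, 0]
  ],
  "rotation": [
    [0, 0, 0.009],
    [0, 0, 0.017],
    [0, 0, 0.017]
  ],
  "jaw": [0, 0, 0]
}}

```text
t: 13.1
ee_pos: [0.4617, -0.1518, 0.0789]
orientation: [-0.675, 3.067, -0.003]
ft_force: [1.5, -7.6, -0.5]
opening: 0.0005
```

```bash
python3 -c "
from h import *
st()"
```

```text
t 13.1 r 0.1467 handle ang if touching -152.7 yaw -155.2 push N 7.42 [ 0.4617 -0.1518  0.0789] [ 1.5 -7.6 -0.5]
```

Emit:
{"name": "move_arm", "arguments": {
  "offset": [
    [0.03, 0.13, 0],
    [0.05, 0.25, 0],
    [0.05, 0.25, 0]
  ],
  "rotation": [
    [0, 0, 0.009],
    [0, 0, 0.017],
    [0, 0, 0.017]
  ],
  "jaw": [0, 0, 0]
}}

```text
t: 13.35
ee_pos: [0.4603, -0.15, 0.0789]
orientation: [-0.649, 3.073, -0.003]
ft_force: [2.3, -10.0, -1.0]
opening: 0.0006
```

```bash
python3 -c "
from h import *
st()"
```

```text
t 13.35 r 0.1468 handle ang if touching -153.6 yaw -156.2 push N 9.99 [ 0.4603 -0.15    0.0789] [  2.3 -10.   -1. ]
```

Emit:
{"name": "move_arm", "arguments": {
  "offset": [
    [0.03, 0.13, 0],
    [0.05, 0.2, 0],
    [0.05, 0.2, 0]
  ],
  "rotation": [
    [0, 0, 0.009],
    [0, 0, 0.014],
    [0, 0, 0.014]
  ],
  "jaw": [0, 0, 0]
}}

```text
t: 13.6
ee_pos: [0.4592, -0.1485, 0.079]
orientation: [-0.627, 3.077, -0.004]
ft_force: [2.9, -8.4, -0.5]
opening: 0.0003
```

```bash
python3 -c "
from h import *
st(); snapshot('top'); st(); im,d=snapshot('top'); st()
c='top';W=world(c,d).reshape(-1,3); I=im.reshape(-1,3).astype(int)
cv2.imwrite('pics/d.png',cv2.resize(im[120:220,230:380,::-1],(750,500),interpolation=cv2.INTER_CUBIC))
"
```

```text
t 13.6 r 0.1468 handle ang if touching -154.3 yaw -157.0 push N 8.82 [ 0.4592 -0.1485  0.079 ] [ 2.9 -8.4 -0.5]
t 13.65 r 0.1469 handle ang if touching -154.3 yaw -157.0 push N 9.48 [ 0.4593 -0.1486  0.079 ] [ 2.6 -9.3 -1.1]
t 13.7 r 0.1469 handle ang if touching -154.3 yaw -156.9 push N 9.52 [ 0.4593 -0.1486  0.079 ] [ 1.7 -9.7 -1. ]
```

View pics/d.png

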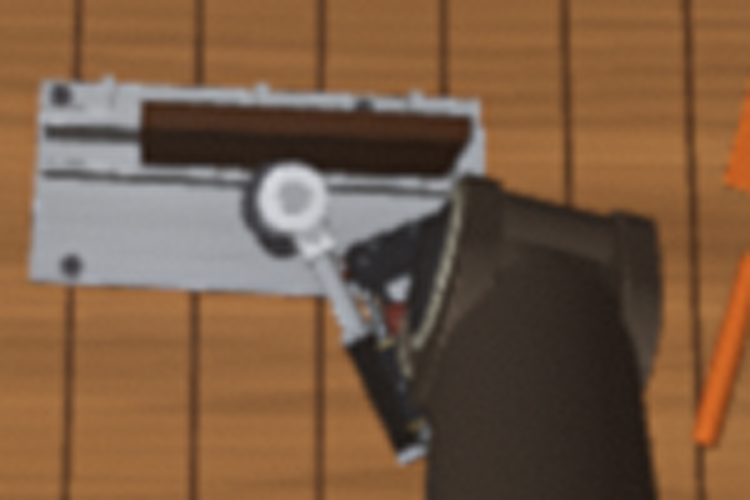

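The picture shows the handle at (385,400) pushed by the fingers from its right side, with the board still home at the stop (465,140). About 9.4 N is right at the click, so I'll go a little further.

Emit:
{"name": "move_arm", "arguments": {
  "offset": [
    [0.03, 0.13, 0],
    [0.05, 0.25, 0],
    [0.05, 0.25, 0]
  ],
  "rotation": [
    [0, 0, 0.009],
    [0, 0, 0.017],
    [0, 0, 0.017]
  ],
  "jaw": [0, 0, 0]
}}

```text
t: 13.95
ee_pos: [0.4578, -0.1466, 0.079]
orientation: [-0.6, 3.082, -0.004]
ft_force: [2.1, -9.6, -0.6]
opening: 0.0001
```

```bash
cat >> h.py <<'E'
def avg(k=4):
    for _ in range(k): st(); snapshot("side")
E
python3 -c "
from h import *
avg()"
```

```text
t 13.95 r 0.147 handle ang if touching -155.3 yaw -158.0 push N 9.64 [ 0.4578 -0.1466  0.079 ] [ 2.1 -9.6 -0.6]
t 14.0 r 0.147 handle ang if touching -155.2 yaw -157.9 push N 9.33 [ 0.4578 -0.1467  0.079 ] [ 2.6 -9.1 -0.6]
t 14.05 r 0.1469 handle ang if touching -155.2 yaw -157.9 push N 11.15 [ 0.4579 -0.1467  0.079 ] [  3.  -10.9  -0.7]
t 14.1 r 0.147 handle ang if touching -155.2 yaw -157.9 push N 11.22 [ 0.4579 -0.1467  0.079 ] [  3.1 -10.9  -0.5]
```

Emit:
{"name": "move_arm", "arguments": {
  "offset": [
    [0.02, 0.1, 0],
    [0.02, 0.1, 0],
    [0.02, 0.1, 0],
    [0.02, 0.1, 0],
    [0.02, 0.1, 0],
    [0.02, 0.1, 0],
    [0.02, 0.1, 0],
    [0.02, 0.1, 0]
  ],
  "rotation": [
    [0, 0, 0.007],
    [0, 0, 0.007],
    [0, 0, 0.007],
    [0, 0, 0.007],
    [0, 0, 0.007],
    [0, 0, 0.007],
    [0, 0, 0.007],
    [0, 0, 0.007]
  ],
  "jaw": [0, 0, 0, 0, 0, 0, 0, 0]
}}

```text
t: 14.82
ee_pos: [0.4573, -0.146, 0.079]
orientation: [-0.59, 3.084, -0.004]
ft_force: [2.2, -12.2, -1.1]
opening: 0.0005
```

```bash
python3 -c "
from h import *
avg(10)
cm=camera_model('wrist')
"
```

```text
t 14.8167 r 0.147 handle ang if touching -155.6 yaw -158.3 push N 12.03 [ 0.4573 -0.146   0.079 ] [  2.2 -12.2  -1.1]
t 14.8667 r 0.147 handle ang if touching -155.6 yaw -158.3 push N 10.97 [ 0.4574 -0.146   0.079 ] [  2.6 -10.9  -0.1]
t 14.9167 r 0.147 handle ang if touching -155.6 yaw -158.3 push N 11.73 [ 0.4573 -0.146   0.079 ] [  2.9 -11.6  -1. ]
t 14.9667 r 0.147 handle ang if touching -155.6 yaw -158.3 push N 10.95 [ 0.4574 -0.146   0.079 ] [  2.4 -11.   -0.5]
t 15.0167 r 0.147 handle ang if touching -155.6 yaw -158.3 push N 10.32 [ 0.4573 -0.146   0.079 ] [  2.5 -10.2  -1.1]
t 15.0667 r 0.147 handle ang if touching -155.6 yaw -158.3 push N 10.7 [ 0.4573 -0.146   0.079 ] [  1.4 -11.1  -0.7]
t 15.1167 r 0.147 handle ang if touching -155.6 yaw -158.3 push N 10.34 [ 0.4574 -0.146   0.079 ] [  2.  -10.5  -0.9]
t 15.1667 r 0.147 handle ang if touching -155.6 yaw -158.3 push N 10.14 [ 0.4573 -0.146   0.079 ] [  2.3 -10.1  -1.6]
t 15.2167 r 0.147 handle ang if touching -155.6 yaw -158.3 push N 10.59 [ 0.4573 -0.146   0.079 ] [  3.3 -10.2  -0. ]
t 15.2667 r 0.147 handle ang if touching -155.6 yaw -158.3 push N 11.04 [ 0.4573 -0.146   0.079 ] [  1.9 -11.3  -0.7]
```

Emit:
{"name": "move_arm", "arguments": {
  "offset": [
    [0, -0.15, 0],
    [0, -0.3, 0],
    [0, -0.3, 0]
  ],
  "rotation": [
    [0, 0, 0],
    [0, 0, 0],
    [0, 0, 0]
  ],
  "jaw": [0, 0, 0]
}}

```text
t: 15.57
ee_pos: [0.4589, -0.1486, 0.0791]
orientation: [-0.59, 3.083, -0.004]
ft_force: [2.9, -8.2, -1.1]
opening: 0.0004
```

```bash
python3 -c "
from h import *
avg(3)"
```

```text
t 15.5667 r 0.1472 handle ang if touching -154.4 yaw -158.3 push N 8.65 [ 0.4589 -0.1486  0.0791] [ 2.9 -8.2 -1.1]
t 15.6167 r 0.1472 handle ang if touching -154.4 yaw -158.3 push N 9.6 [ 0.4588 -0.1485  0.0791] [ 2.9 -9.2 -1.3]
t 15.6667 r 0.1472 handle ang if touching -154.4 yaw -158.3 push N 9.82 [ 0.4588 -0.1485  0.0791] [ 3.8 -9.  -1.2]
```

Emit:
{"name": "move_arm", "arguments": {
  "offset": [
    [0, -0.15, 0],
    [0, -0.3, 0],
    [0, -0.3, 0]
  ],
  "rotation": [
    [0, 0, 0],
    [0, 0, 0],
    [0, 0, 0]
  ],
  "jaw": [0, 0, 0]
}}

```text
t: 15.97
ee_pos: [0.4603, -0.151, 0.0792]
orientation: [-0.59, 3.082, -0.004]
ft_force: [4.0, -7.7, -1.0]
opening: 0.0004
```

```bash
python3 -c "
from h import *
avg(3)"
```

```text
t 15.9667 r 0.1474 handle ang if touching -153.3 yaw -158.3 push N 8.65 [ 0.4603 -0.151   0.0792] [ 4.  -7.7 -1. ]
t 16.0167 r 0.1474 handle ang if touching -153.3 yaw -158.3 push N 9.77 [ 0.4603 -0.1509  0.0791] [ 4.5 -8.7 -0.8]
t 16.0667 r 0.1474 handle ang if touching -153.4 yaw -158.3 push N 8.57 [ 0.4602 -0.1508  0.0791] [ 3.8 -7.7 -1.5]
```

The force fell only from about 10.9 to 9 N over 5.7 mm of retreat. That is the give spring, so the handle had indeed given about 0.05 rad. Now to let go fully and clear.

Emit:
{"name": "move_arm", "arguments": {
  "offset": [
    [0, -0.15, 0],
    [0, -0.3, 0],
    [0, -0.5, 0],
    [0, -1, 0],
    [0, -2, 0],
    [0, -3, 0],
    [0, -4, 0],
    [0, -4, 0],
    [0, -4, -3],
    [0, -4, -7],
    [0, -4, -11],
    [0, -4, -14],
    [0, -4, -14]
  ],
  "rotation": [
    [0, 0, 0],
    [0, 0, 0],
    [0, 0, 0],
    [0, 0, 0],
    [0, 0, 0],
    [0, 0, 0],
    [0, 0, 0],
    [0, 0, 0],
    [0, 0, 0],
    [0, 0, 0],
    [0, 0, 0],
    [0, 0, 0],
    [0, 0, 0]
  ],
  "jaw": [0, 0, 0, 0, 0, 0, 0, 0, 0, 0, 0, 0, 0]
}}

```text
t: 17.2
ee_pos: [0.4763, -0.1879, 0.2248]
orientation: [-0.59, 3.077, -0.006]
ft_force: [0.8, -0.2, 0.6]
opening: 0.0003
```

```bash
python3 - <<'E'
from h import *
s=observe(); print(s["ft_force"].round(1))
cm=camera_model("wrist"); im,d=snapshot("wrist"); t,dt=snapshot("top"); W=world("wrist",d,cm).reshape(-1,3); I=im.reshape(-1,3).astype(int)
m=(abs(W[:,2]-.128)<.006)&(W[:,0]>.59)&(I.sum(1)<260)&(W[:,1]>-.2)
print("board top",m.sum(),cv2.minAreaRect(W[m][:,:2].astype(np.float32)*1000), W[m][:,1].min())
a=cv2.resize(im[:,:,::-1],(400,300)); b=cv2.resize(t[100:220,200:360,::-1],(400,300))
cv2.imwrite("pics/e.png",np.hstack([a,b]))
for l in ("jar","scraper","bowl"):
    for r in trace("top",l)[:1]:
        mm=r["mask"]&(dt>0); print(l,round(r["p"],2),np.round(np.median(world("top",dt)[mm],0),3))
E
```

```text
[ 0.8 -0.2  0.6]
board top 4459 ((629.7297973632812, -69.1006851196289), (219.2008819580078, 20.325403213500977), 88.26448822021484) -0.17882891734606443
jar 0.77 [0.376 0.278 0.098]
scraper 0.44 [ 0.693 -0.433  0.002]
bowl 0.8 [0.469 0.478 0.248]
```

View pics/e.png

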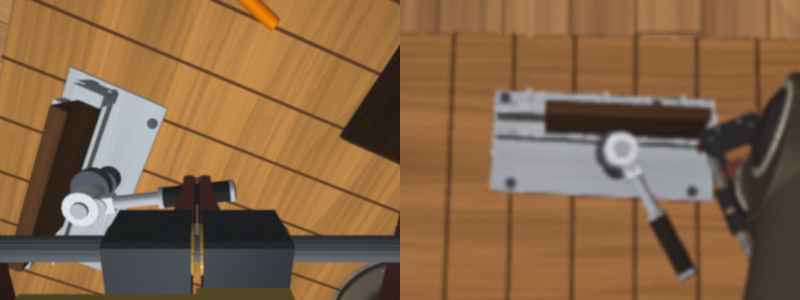

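```bash
python3 -c "
from workcell import *
print(hand_in())"
```

```text
the job is handed in; nothing more can be done
None
```

The board is home against the end stop and clamped, the wrench was clicked and released, and the job was handed in at about 17 s of the 64 s allowed. No verdict was reported.

- **Board home:** I pushed the tail about 35 to 40 mm with closed fingers until it stopped moving. The push read 9.5 N then, well under the 40 N limit. The last picture shows the leading end at the stop, unchanged by the clamping, and the board against the fence.
- **Clamping:** I pushed the grip clockwise through about 42° until the force passed the click. I then held it for about 1 s at a mean of about 10.9 N, which works out to roughly 0.05 rad of give.
- **Give check:** On release the force fell only about 1.7 N over 5.7 mm, which matches the give spring. So the handle had given and was not at its end. Single force readings scatter by about 1 N, so the 0.05 rad is an estimate from averages.
- **After release:** The handle stayed turned and looks in line with the head, though I did not measure that angle. Nothing touches the robot; the wrist force is about zero. I could not measure the cam's pressure on the board directly.
- **Bystanders:** The jar and bowl measured within 3 mm of where they started. The scraper's last reading disagreed with its first, at low confidence. I put that down to the arm partly hiding it, since I never went near it.

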